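# Index the plywood blank to the next hole

### The job

Push the red plunger of the indexing turntable down with the fingertips and, keeping it pressed, turn the table anticlockwise (seen from above) to the very next hole, the one marked with the large green dot; then let the plunger spring fully back up so that the table is locked there. Do not turn it the other way or past that hole, and leave the loose things around it where they stand, without lifting or shifting any of them.

Things in the scene. Friction and masses are not known exactly. Their poses are not given: they have to be found in the camera images.
- dividing_base: Fixed round base on the bench: blue drum, aluminium dividing plate 324 mm across, top at 60 mm. Origin: centre of the underside, on the vertical turning axis; z up. Six holes (black 18 mm spots) lie 60 degrees apart on a circle of radius 115 mm, with a dot on the rim outside each: small white, but large green (18 mm) at the next hole. The plunger turns on an arm, 115 mm from the axis.
- plunger_top (a point): Centre of the flat top of the red button (49 mm across), 101 mm above the bench when up; moves with it. Around it, fixed to the turning arm, is a yellow ring: inner diameter 52 mm, outer 68 mm, rim at 104 mm. Closed fingertips fit inside the ring, press the button straight down and can push the ring sideways to turn the table.
- next_hole (a point): Centre of the next hole, the one with the large green dot, on the top of the dividing plate (60 mm above the bench); fixed. The plunger must end straight above it, 60 degrees anticlockwise from where it starts.
- plunger (a joint): Plunger travel in m: 0 fully up (locking), 0.014 fully down. A spring pushes it up with about 2 N at the top and 6 N fully down. Pressed 7 mm or more it frees the table; let go, it springs back fully (0) only over a hole (within about 4 mm), else it stays about 7 mm down under the plate.
- turntable (a joint): Angle in rad of the steel disc (156 mm, with a clamped plywood blank, nothing above 106 mm), anticlockwise from above positive: about 0 at the start (plunger in its first hole), 1.047 at the next hole. Locked, it has about 0.04 rad of play either way; freed, it turns with light friction (about 1.5 N at the plunger) and stays where it is left.
- glue_bottle: White glue bottle with a red cap, 48 mm across, 150 mm tall, standing on the bench; loose, to be left alone. Origin: centre of its underside.
- ply_part: Flat plywood part 110 x 85 x 9 mm with a 40 mm hole, lying on the bench; loose, to be left alone. Origin: centre of its underside.
- mug: Blue mug, 76 mm across, 85 mm tall, on the bench; loose, to be left alone. Origin: centre of its underside.
- sanding_block: Cork sanding block 100 x 55 x 32 mm on the bench; loose, to be left alone. Origin: centre of its underside.

How it is judged:
By the outcome, as a careful person would: the job done as asked, in the order asked, and still so for the second after the job is handed in, with the robot touching nothing.
It also fails if it takes over 40 s, if anything falls off the work surface, if the arm or the gripper's body presses on something with over 40 N, if the wrist force passes 120 N, or if a joint passes its speed limit or range.

### The arm

A 7-joint arm with a two-finger parallel gripper is mounted at the origin on the work surface. World frame = base frame: x ahead of the robot, y to its left, z up, the work surface at z = 0. Lengths are in m, angles in rad, forces in N, time in s.
With the tool pointing down it reaches from about 0.425 to 0.875 m from the base axis. Payload 8.4 kg.
Tool frame: the origin (TCP) lies between the finger pads; the fingertips stand ctrl.tip_extent ahead of it and the grasp point (between the pads) is the TCP (ctrl.tip_extent is the distance from the TCP to the fingertips, in m); z points along the fingers, y is the direction in which the jaws open and shut (so a half turn about z gives the same grasp; the last joint's range is limited). The gripper opens to 87 mm and grips with 3 to 60 N. Pads are 19 mm wide; open, the fingers measure 117 mm over their backs; the gripper's body (75 mm by 190 mm) begins 51 mm behind the grasp point.
Start: joints at [1.145, 0.333, 0.04, 1.465, -0.013, 1.343, -0.059], TCP at [0.209, -0.616, 0.242] pointing down, gripper open.
Joint ranges: [-2.58, 2.58], [-0.38, 2.09], [-1.3, 1.39], [0.25, 2.4], [-1.5, 4.64], [0.08, 2.09], [-2.65, 2.65]. Speed limits (rad/s): [2.22, 2.22, 2.79, 2.79, 3.14, 3.14, 3.14].

### API

Orientations are given as a rotation vector (axis times angle).
In Python, from station import ctrl gives the robot as it stands. The module is installed in compiled form; this text tells all that it offers. Calls block until the motion is done:
- ctrl.reach(position, orientation): joint-space move of the TCP to a pose.
- ctrl.movel(position, orientation=None, speed=0.15): straight line of the TCP; orientation=None keeps the orientation; speed is the mean speed in m/s.
- ctrl.goto_joints(angles): joint-space move.
- ctrl.move_gripper(opening, squeeze=None): finger opening in m; squeeze is the grip in N (None keeps the last); returns when the fingers have stopped.
- ctrl.hold(seconds).
- ctrl.inverse_kinematics(position, orientation): joint angles nearest the present ones, or None.
- ctrl.get_obs(): the state.
- ctrl.get_image(name): name is "scene" or "side" or "wrist"; returns a dict with "image" (420x560x3 uint8, red, green, blue), "fov_y" (degrees; the focal length in pixels is half the picture's height over the tangent of half this angle, whatever the lens; pixels are square), "cx", "cy" (the principal point, pixels), "xyz" and "attitude" of the camera in the world. Camera axes: x right, y down, z forward; pixel columns grow to the right and rows downward; lengths in m; the calibration is good to about 2 mm. The wrist camera is an equidistant fisheye: a pixel r from the principal point sees the ray r / f radians off the axis. A picture is of the moment at which its call begins. There is no depth.
A pose or a line that the arm cannot do raises ctrl.Unreachable and nothing moves.
- ctrl.finish_job(): hands the job in, once; it reports no verdict.
The state is a dict: "time_s": time; "q": joint angles; "qvel": joint speeds; "joint_efforts": joint torques, N m; "tcp_pos": TCP position; "orientation": TCP orientation; "force": force on the tool from outside, world axes, zero at the start; "moment": the same for the moment, N m; "opening": finger opening in m.
Only numpy, scipy, OpenCV 4.12 (cv2) and the standard library are available. Lean on these libraries where they do the work, as an engineer would, in place of code of your own. Each camera call takes 0.05 s, during which the arm holds its last target.

## Working session

There is one attempt and no reset: what is moved stays moved. The work goes in short steps, each a Python script; the robot and the scene stay as the last script left them, time stands still between calls to the robot, and variables do not carry over. Pictures are saved under pics/ and viewed, and the job is handed in when it is done.

```bash
mkdir -p pics; python3 - <<'E'
from station import ctrl
import cv2,json
o=ctrl.get_obs();print({k:o[k] for k in('time_s','tcp_pos','orientation','opening','force')},ctrl.tip_extent)
for n in("scene","side","wrist"):
    d=ctrl.get_image(n);cv2.imwrite(f"pics/{n}0.png",d["image"][:,:,::-1]);print(n,d["fov_y"],d["cx"],d["cy"],d["xyz"],d["attitude"])
E
```

```text
{'time_s': 0.0, 'tcp_pos': array([ 0.20850811, -0.61518905,  0.24065429]), 'orientation': array([-3.09818970e+00, -5.10780442e-01,  5.66213082e-04]), 'opening': 0.0866231944320675, 'force': array([ 0.38694004,  0.07613256, -0.22421505])} 0.019
scene 44.52548611825466 280.6767736226835 205.17050000869568 [1.08977886 0.95715411 1.03248847] [-0.67395644 -2.58012991  1.19529551]
side 57.206477240887764 279.38425106756074 207.3889790407916 [0.09525163 0.58270089 0.60871073] [-0.81368986  2.39041936 -1.28551111]
wrist 65.70646984690485 282.74659949272024 212.0979738162408 [ 0.27612102 -0.59320596  0.38385609] [ 2.37160431 -1.69893535 -0.22762401]
```

View pics/scene0.png

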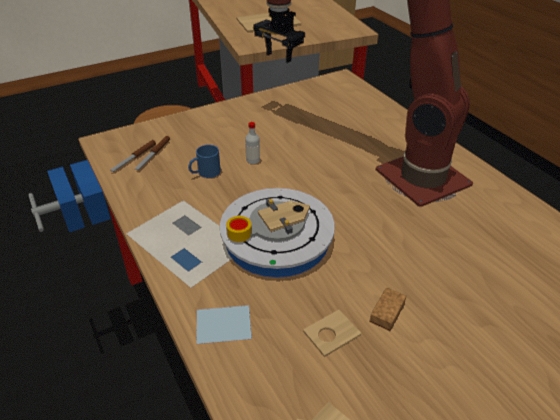

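View pics/side0.png

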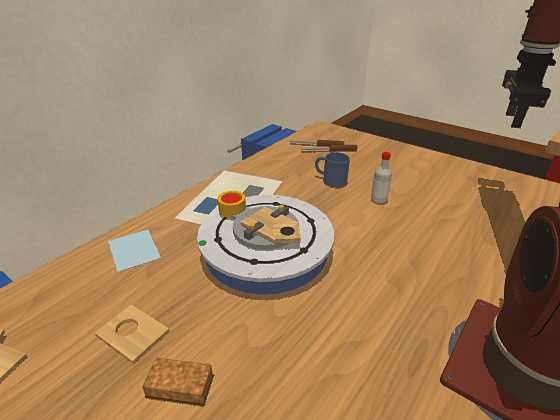

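View pics/wrist0.png

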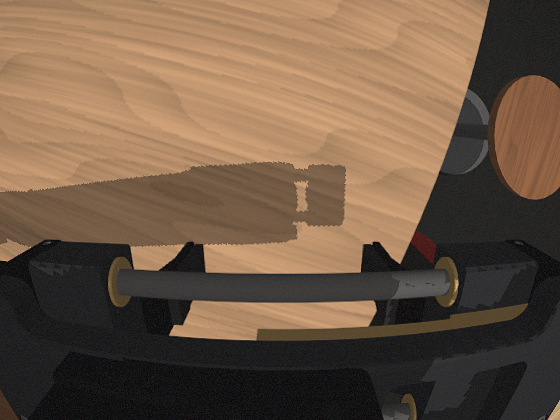

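The scene view shows the red button at about (238,227), the green dot at (273,262) with its hole at about (274,252), and the plate centred near (277,226). In the side view the button is at (231,198) and the green dot at (203,243). Next I'll cast rays to get positions.

```bash
cat > h.py <<'E'
import numpy as np,cv2
from scipy.spatial.transform import Rotation as R
def ray(d,u,v):
    f=210/np.tan(np.radians(d["fov_y"])/2)
    x=(u-d["cx"])/f;y=(v-d["cy"])/f
    r=R.from_rotvec(d["attitude"]).apply([x,y,1.]);return np.array(d["xyz"]),r
def onz(d,u,v,z):
    c,r=ray(d,u,v);return c+r*(z-c[2])/r[2]
def proj(d,p):
    f=210/np.tan(np.radians(d["fov_y"])/2)
    q=R.from_rotvec(d["attitude"]).inv().apply(np.array(p)-d["xyz"]);return f*q[0]/q[2]+d["cx"],f*q[1]/q[2]+d["cy"]
def blobs(m,mn=8):
    n,l,s,c=cv2.connectedComponentsWithStats(m.astype(np.uint8));return [(s[i,4],c[i]) for i in range(1,n) if s[i,4]>=mn]
def hsv(d): return cv2.cvtColor(d["image"],cv2.COLOR_RGB2HSV)
def red(h): return ((h[...,0]<6)|(h[...,0]>172))&(h[...,1]>190)&(h[...,2]>120)
def green(h): return (h[...,0]>45)&(h[...,0]<85)&(h[...,1]>120)&(h[...,2]>60)
def yel(h): return (h[...,0]>18)&(h[...,0]<32)&(h[...,1]>200)&(h[...,2]>100)
E
python3 - <<'E'
from station import ctrl
from h import *
for n in("scene","side"):
    d=ctrl.get_image(n);h=hsv(d)
    print(n)
    for nm,m,z in(("red",red(h),.101),("green",green(h),.06),("yel",yel(h),.104)):
        for a,c in blobs(m): print(nm,a,c.round(1),onz(d,*c,z).round(4))
    # dark spots on plate
    v=(h[...,2]<60)
    for a,c in blobs(v,5):
        if a<150: print("dark",a,c.round(1),onz(d,*c,.06).round(4))
    # plate outline: rectified top view at z=.06
    # bright low-sat plate
    m=((h[...,1]<50)&(h[...,2]>110)).astype(np.uint8)
    cs,_=cv2.findContours(m,cv2.RETR_EXTERNAL,cv2.CHAIN_APPROX_NONE)
    for c in cs:
        if cv2.contourArea(c)>1500:
            e=cv2.fitEllipse(c);print("plate?",cv2.contourArea(c),np.round(e[0],1),onz(d,*e[0],.06).round(4))
            P=np.array([onz(d,*p[0],.06)[:2] for p in cv2.convexHull(c)],np.float32);print("circ",cv2.minEnclosingCircle(P))
E
```

```text
scene
red 167 [206.9  76.3] [ 0.4096 -0.838   0.101 ]
red 17 [251.5 123.2] [ 0.416  -0.4327  0.101 ]
red 124 [238.4 223.9] [0.6817 0.0125 0.101 ]
green 19 [272.4 261.6] [0.6499 0.145  0.06  ]
yel 342 [238.7 230.2] [0.6932 0.0383 0.104 ]
dark 101 [278.5   2.1] [-0.3243 -1.5626  0.06  ]
dark 21 [492.9   8.7] [-1.2918 -0.9187  0.06  ]
dark 24 [553.7  33.1] [-1.2949 -0.5315  0.06  ]
dark 120 [267.9  42.6] [-0.009  -1.1015  0.06  ]
dark 6 [520.8  50. ] [-0.9907 -0.4695  0.06  ]
dark 148 [334.7  69. ] [-0.1275 -0.7179  0.06  ]
dark 34 [161.  146.8] [ 0.7234 -0.5061  0.06  ]
dark 41 [144.4 150.3] [ 0.7791 -0.5127  0.06  ]
dark 5 [198.4 150.6] [ 0.6216 -0.4234  0.06  ]
dark 21 [218.7 165. ] [ 0.596 -0.315  0.06 ]
dark 5 [377.2 169.8] [ 0.163  -0.0452  0.06  ]
dark 62 [401.  189.7] [0.1627 0.0722 0.06  ]
dark 7 [448.7 194. ] [0.0497 0.1587 0.06  ]
dark 11 [279.5 196.7] [ 0.5033 -0.0782  0.06  ]
dark 14 [438.2 198.2] [0.0915 0.1584 0.06  ]
dark 7 [267.6 204. ] [ 0.5507 -0.0658  0.06  ]
dark 21 [243.2 208.8] [ 0.6229 -0.081   0.06  ]
dark 49 [297.9 208.1] [ 0.4823 -0.0063  0.06  ]
dark 25 [288.
[... 544 characters left out ...]
367 [230.1 204.6] [0.6642 0.0402 0.104 ]
dark 29 [538.   47.3] [ 0.411  -2.7688  0.06  ]
dark 11 [266. 203.] [ 0.6442 -0.0701  0.06  ]
dark 14 [275.9 203.3] [ 0.6226 -0.085   0.06  ]
dark 12 [251.5 204.7] [ 0.6691 -0.0408  0.06  ]
dark 6 [260.  226.5] [0.5895 0.0195 0.06  ]
dark 81 [286.9 230.4] [ 0.5288 -0.0073  0.06  ]
dark 5 [244. 234.] [0.6001 0.065  0.06  ]
dark 12 [528.6 340.8] [ 0.018  -0.0074  0.06  ]
dark 8 [440.8 380. ] [0.1119 0.1556 0.06  ]
plate? 11374.0 [257.4 230. ] [0.5854 0.0339 0.06  ]
circ ((0.6405524015426636, -0.010507512837648392), 0.24859504401683807)
plate? 87420.0 [222.4 115.9] [ 1.1962 -0.4665  0.06  ]
circ ((3.09401273727417, -2.911736011505127), 4.039783477783203)
```

```bash
python3 - <<'E'
from station import ctrl
from h import *
from scipy.optimize import least_squares
for n in("scene","side"):
    d=ctrl.get_image(n);h=hsv(d);g=cv2.cvtColor(d["image"],cv2.COLOR_RGB2GRAY)
    bh=cv2.morphologyEx(g,cv2.MORPH_BLACKHAT,np.ones((9,9)))
    vs,us=np.nonzero(bh>40)
    P=np.array([onz(d,u,v,.06)[:2] for u,v in zip(us,vs)]);c=np.array([.575,.03])
    k=np.hypot(*(P-c).T);P=P[(k>.095)&(k<.14)];
    r=least_squares(lambda x:np.hypot(P[:,0]-x[0],P[:,1]-x[1])-x[2],[*c,.115],loss="soft_l1",f_scale=.003)
    res=abs(r.fun);print(n,len(P),"line circle",r.x.round(4),"med",np.median(np.hypot(*(P-r.x[:2]).T)))
    C=r.x[:2]
    for nm,m,z in(("red",red(h),.101),("green",green(h),.06)):
        for a,cc in blobs(m):
            p=onz(d,*cc,z)[:2]-C
            if np.hypot(*p)<.2: print(nm,np.hypot(*p).round(4),np.degrees(np.arctan2(p[1],p[0])).round(2))
    # mask of hole pixels: dark & wide
    m=(bh>40).astype(np.uint8)*255
    x0,x1,y0,y1=(200,350,180,290) if n=="scene" else (180,350,160,300)
    im=d["image"][y0:y1,x0:x1,::-1];cv2.imwrite(f"pics/{n}_crop.png",cv2.resize(im,None,fx=4,fy=4,interpolation=cv2.INTER_CUBIC))
    # white rim of plate: contour points beyond r .15
    pl=((h[...,1]<60)&(h[...,2]>110)).astype(np.uint8)
E
```

```text
scene 660 line circle [0.5708 0.0205 0.1149] med 0.1148978166771345
red 0.1112 -4.25
green 0.1476 57.43
side 979 line circle [0.5708 0.0221 0.1146] med 0.11469704089034297
red 0.1158 -3.91
green 0.15 55.71
```

```bash
ls pics
```

```text
scene0.png
scene_crop.png
side0.png
side_crop.png
wrist0.png
```

View pics/scene_crop.png

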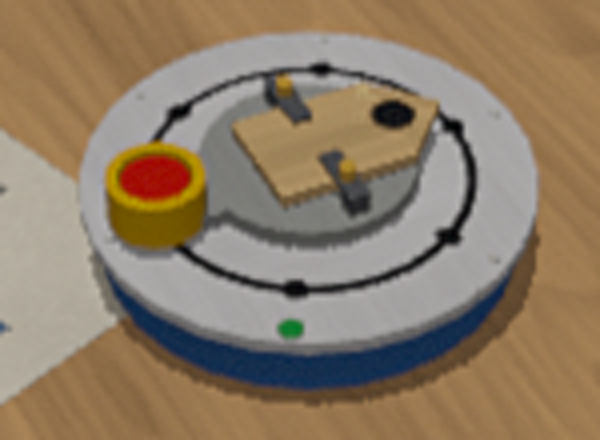

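View pics/side_crop.png

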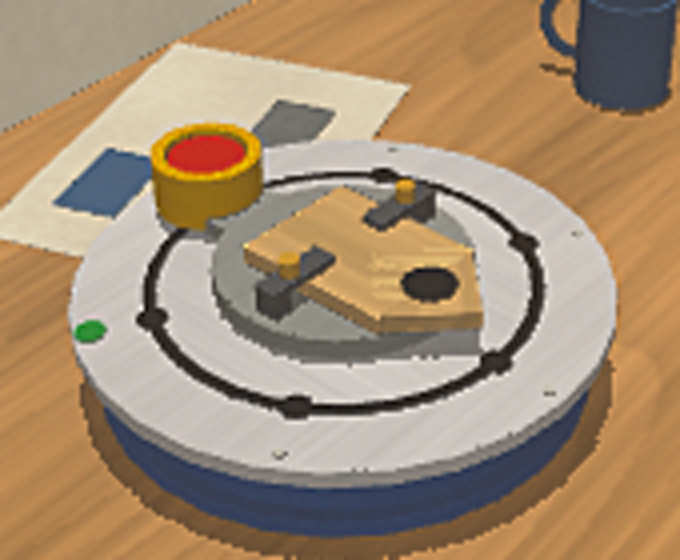

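Both views agree: the axis is at about (0.571, 0.021), the line circle measures r = 0.115 as it should, the plunger is at about −3.8° and the green dot at about +56.5°. That separation is 60°, as given. Next I'll check IK along the path, then move above the plunger.

```bash
cat >> h.py <<'E'
C=np.array([.5708,.0213]);TH0=np.radians(-3.6);TH1=np.radians(56.4)
def ori(th,s):
    y=s*np.array([-np.sin(th),np.cos(th),0]);z=np.array([0,0,-1.]);x=np.cross(y,z)
    return R.from_matrix(np.c_[x,y,z]).as_rotvec()
def pos(th,z,off=0,r=.115):
    return np.array([C[0]+r*np.cos(th)-off*np.sin(th),C[1]+r*np.sin(th)+off*np.cos(th),z])
E
python3 - <<'E'
from station import ctrl
from h import *
for s in(1,-1):
  for th in(TH0,.5,TH1+.1):
    q=ctrl.inverse_kinematics(pos(th,.109),ori(th,s));print(s,round(th,2),None if q is None else np.round(q,2))
d=ctrl.get_image("scene");print(onz(d,274,252.25,.06)[:2]-C)
d2=ctrl.get_image("side");p=onz(d2,180+151/4,160+319/4,.06)[:2]-C;print(p)
E
```

```text
1 -0.06 [ 0.39  0.59 -0.67  1.49  0.38  1.2   1.17]
1 0.5 [ 0.55  0.75 -1.1   1.5   0.68  1.31  1.45]
1 1.08 [ 0.52  0.67 -1.1   1.61  0.62  1.25  1.96]
-1 -0.06 [ 0.28  0.55 -0.51  1.49  0.28  1.17 -1.91]
-1 0.5 [ 0.31  0.57 -0.68  1.51  0.38  1.19 -1.51]
-1 1.08 [ 0.39  0.56 -0.88  1.61  0.46  1.19 -1.08]
[0.05920106 0.09598028]
[0.06249948 0.09659167]
```

```bash
sed -i 's/-3.6)/-3.3)/;s/56.4)/56.8)/' h.py; python3 - <<'E'
from station import ctrl
from h import *
ctrl.move_gripper(0.0,10)
p=pos(TH0,.25)
ctrl.movel(p,ori(TH0,-1),speed=.3)
ctrl.movel(pos(TH0,.15),speed=.15)
o=ctrl.get_obs();print(o["time_s"],o["tcp_pos"],o["opening"],o["force"],o["q"].round(2),pos(TH0,.15))
for n in("scene","side","wrist"):
    d=ctrl.get_image(n);im=d["image"]
    if n!="wrist":
        t=pos(TH0,.101);u,v=map(int,proj(d,t));im=im[v-60:v+60,u-80:u+80];im=cv2.resize(im,None,fx=4,fy=4)
    cv2.imwrite(f"pics/{n}1.png",im[:,:,::-1])
E
```

```text
5.575 [0.68616664 0.01467474 0.15111429] 0.0004301022375338212 [1.34528273 0.98567101 0.56964656] [ 0.19  0.49 -0.38  1.46  0.19  1.23 -1.84] [0.68560931 0.01468014 0.15      ]
```

```bash
python3 -c "
import cv2,numpy as np
a=cv2.imread('pics/scene1.png');b=cv2.imread('pics/side1.png')
cv2.imwrite('pics/both1.png',cv2.resize(np.hstack([a,b]),(800,300)))"
```

```text
(no output)
```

View pics/both1.png

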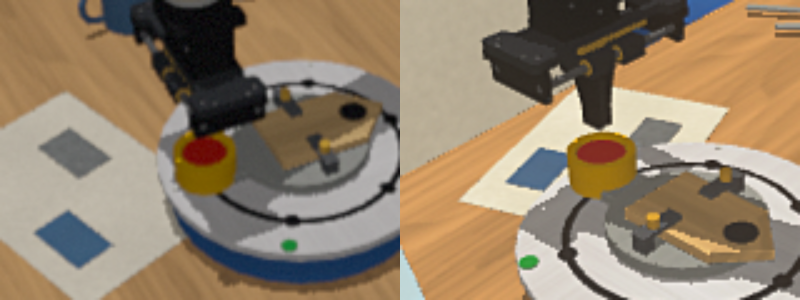

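View pics/wrist1.png

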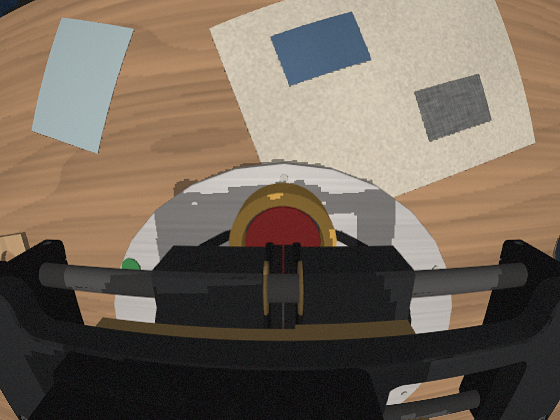

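The side view shows the closed tips (600,125) directly above the button (602,152). In the wrist view the ring is centred on the fingers at column 283. Now I'll press.

```bash
python3 - <<'E'
from station import ctrl
from h import *
f0=ctrl.get_obs()["force"]
for z in(.123,.117,.112,.1085):
    ctrl.movel(pos(TH0,z),speed=.05 if z<.123 else .1)
    o=ctrl.get_obs();print(round(o["time_s"],2),z,o["tcp_pos"].round(4),(o["force"]-f0).round(2))
ims=[]
for n in("scene","side"):
    d=ctrl.get_image(n);t=pos(TH0,.101);u,v=map(int,proj(d,t));ims.append(cv2.resize(d["image"][v-40:v+40,u-50:u+50],(400,320)))
cv2.imwrite("pics/p2.png",np.hstack(ims)[:,:,::-1])
E
```

```text
6.14 0.123 [0.6853 0.0147 0.1225] [0.74 0.57 1.54]
6.41 0.117 [0.686  0.0148 0.1174] [0.74 0.43 3.22]
6.66 0.112 [0.6859 0.0147 0.1124] [1.23 0.34 3.49]
6.91 0.1085 [0.6859 0.0147 0.1089] [1.74 0.06 5.68]
```

View pics/p2.png

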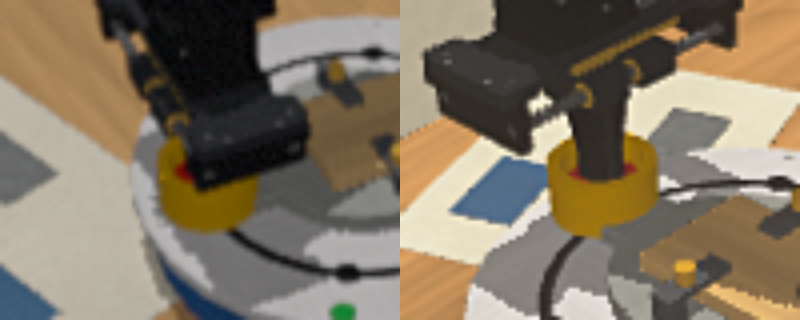

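The picture shows the tips inside the ring with the button pressed. The force of about 5 N and the 11 mm travel fit the spring. Now I'll turn the table most of the way, then look.

```bash
cat >> h.py <<'E'
def ring(ctrl,save=None):
    """outer ring: yellow mask top rim; returns angle estimates per view from mask horizontal extremes"""
    ims=[];out=[]
    for n in("scene","side"):
        d=ctrl.get_image(n);h=hsv(d)
        m=((h[...,0]>14)&(h[...,0]<34)&(h[...,1]>190)&(h[...,2]>60)).astype(np.uint8)
        l=cv2.connectedComponentsWithStats(m);i=1+np.argmax(l[2][1:,4]);x,y,w,hh,a=l[2][i]
        u=x+(w-1)/2; vb=y+hh-1
        out.append((n,a,x,y,w,hh,l[3][i].round(1)));ims.append(cv2.resize(d["image"][int(y)-30:int(y)+60,int(x)-40:int(x)+80],(400,300)))
        # midline column of the ring's vertical axis -> intersect vertical plane with circle r=.115 about C
        c,r=ray(d,u,d["cy"]);c,r2=ray(d,u,y+hh/2)
        best=None
        ths=np.radians(np.arange(-15,75,.05))
        pu=np.array([proj(d,pos(t,.09))for t in ths])
        k=np.argsort(np.hypot(pu[:,0]-u,0.0*(pu[:,1])))[0]
        e=abs(pu[:,0]-u)+ .15*abs(pu[:,1]-(y+hh/2));k=np.argmin(e)
        print(n,"ring angle",np.degrees(ths[k]).round(2),"width",w,"v err",(pu[k,1]-(y+hh/2)).round(1))
    if save: cv2.imwrite(save,np.hstack(ims)[:,:,::-1])
E
python3 - <<'E'
from station import ctrl
from h import *
f0=ctrl.get_obs()["force"]
ring(ctrl)
for a in np.arange(2,49,6.):
    t=np.radians(a);ctrl.movel(pos(t,.1085),ori(t,-1),speed=.05)
    o=ctrl.get_obs();F=o["force"]-f0;print(a,round(o["time_s"],2),(o["tcp_pos"]-pos(t,.1085)).round(4),"tan",round(-F[0]*np.sin(t)+F[1]*np.cos(t),1),F.round(1))
ring(ctrl,"pics/p3.png")
E
```

```text
scene ring angle -0.4 width 24 v err -0.8
side ring angle -2.6 width 27 v err -1.8
2.0 7.47 [0.0001 0.0006 0.0001] tan 2.3 [-0.5  2.3  0.1]
8.0 7.87 [-0.0001  0.0003 -0.    ] tan 2.1 [-0.7  2.   1.2]
14.0 8.26 [-0.0002  0.0002 -0.0001] tan 1.5 [-2.1  1.   0.6]
20.0 8.65 [-0.0002  0.0001 -0.0001] tan 2.8 [-2.6  2.  -0.1]
26.0 9.04 [-0.0002  0.0001 -0.0001] tan 2.7 [-3.   1.5  0.8]
32.0 9.43 [-0.0001  0.     -0.0001] tan 1.3 [-3.  -0.3  0.5]
38.0 9.82 [-0.  0. -0.] tan 2.1 [-2.5  0.7  1. ]
44.0 10.22 [-0.     -0.     -0.0001] tan 3.4 [-2.7  2.1 -0.1]
scene ring angle 43.15 width 26 v err -1.2
side ring angle 50.4 width 30 v err -3.1
```

View pics/p3.png

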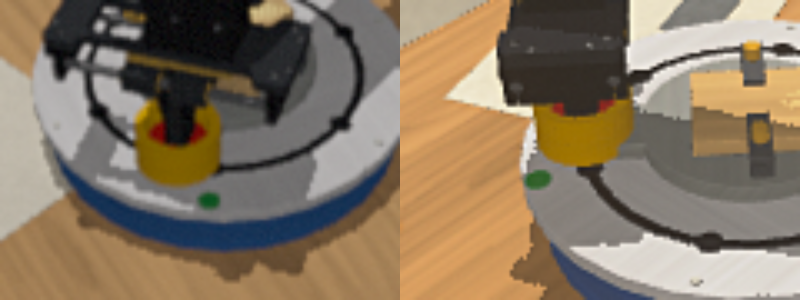

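In the scene view the ring is at about 43.2° with the tool at 44°, so the table is moving with the tips and hardly lagging. The side estimate is ill-conditioned at this angle, because the tangent runs along the line of sight. I'll go on to 56.5° and measure again.

```bash
python3 - <<'E'
from station import ctrl
from h import *
for a in (49,53,56.5):
    t=np.radians(a);ctrl.movel(pos(t,.1085),ori(t,-1),speed=.04)
o=ctrl.get_obs();print(o["time_s"],o["tcp_pos"]-pos(t,.1085))
ring(ctrl,"pics/p4.png")
d=ctrl.get_image("scene")
for a in(54,55,56,57,58): print(a,np.round(proj(d,pos(np.radians(a),.09)),1),np.round(proj(d,pos(np.radians(a),.06)),1))
h=hsv(d)
for a,c in blobs(green(h)): print("green",c,onz(d,*c,.06)[:2]-C)
E
```

```text
11.3917 [-1.02449649e-04  1.01400108e-04 -4.44315484e-05]
scene ring angle 55.8 width 25 v err -1.8
side ring angle 53.3 width 31 v err -6.7
54 [270.6 244.6] [270.7 252.7]
55 [271.4 244.6] [271.4 252.7]
56 [272.1 244.7] [272.2 252.8]
57 [272.9 244.7] [272.9 252.8]
58 [273.7 244.7] [273.7 252.8]
green [272.5 261.5] [0.07882194 0.12350756]
```

View pics/p4.png

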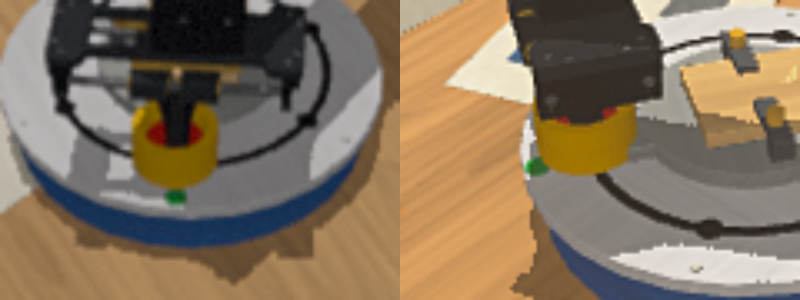

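The ring is at about 55.8–56.5°, lined up with the green dot (crop columns 175 and 177). That is within 1° or so of the hole, so I'll lift straight up and check.

```bash
python3 - <<'E'
from station import ctrl
from h import *
t=np.radians(56.5)
f0=ctrl.get_obs()["force"]
for z in(.113,.117,.122,.15,.22):
    ctrl.movel(pos(t,z),speed=.04 if z<.13 else .12)
    o=ctrl.get_obs();print(z,(o["force"]-f0).round(2))
ctrl.movel(pos(t,.3)+[-.03,-.12,0],speed=.2)
print(ctrl.get_obs()["time_s"])
ring(ctrl,"pics/p5.png")
for n in("scene","side"):
    d=ctrl.get_image(n);h=hsv(d)
    for a,c in blobs(red(h)):
        cc,r=ray(d,*c);p=onz(d,*c,.101)[:2]-C
        if np.hypot(*p)<.2: print(n,a,c.round(1),"r",np.hypot(*p).round(4),"ang",np.degrees(np.arctan2(p[1],p[0])).round(2))
    for a,c in blobs(green(h)): print("green",c.round(1))
    cv2.imwrite(f"pics/{n}5.png",d["image"][:,:,::-1])
E
```

```text
0.113 [ 1.   -0.42 -0.51]
0.117 [ 0.35 -1.47 -1.06]
0.122 [ 1.74 -0.63 -3.93]
0.15 [ 1.72 -2.29 -5.36]
0.22 [ 0.81 -1.53 -4.6 ]
14.325
scene ring angle 55.15 width 26 v err -1.4
side ring angle 53.3 width 31 v err -2.7
scene 145 [271.9 240.6] r 0.1113 ang 55.59
green [272.5 261.5]
side 184 [215.7 224. ] r 0.115 ang 54.45
green [201.4 242.6]
```

View pics/p5.png

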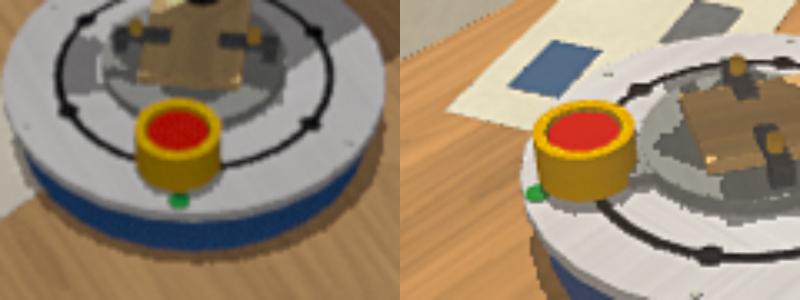

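View pics/scene5.png

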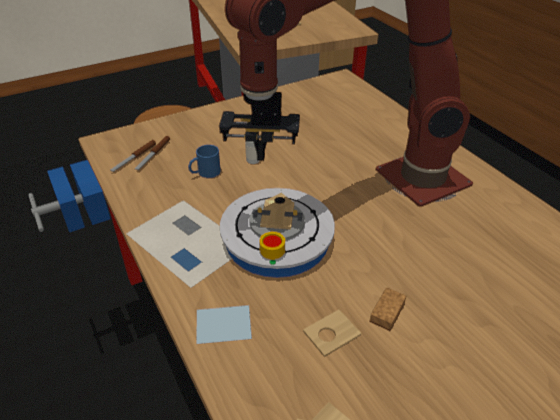

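```bash
python3 - <<'E'
from station import ctrl
from h import *
def tri(a,b):
    (c1,r1),(c2,r2)=a,b
    s=np.linalg.lstsq(np.c_[r1,-r2],c2-c1,rcond=None)[0];p,q=c1+s[0]*r1,c2+s[1]*r2
    return (p+q)/2,np.linalg.norm(p-q)
D={n:ctrl.get_image(n) for n in("scene","side")}
I={"start":((238.4,223.9),(231.0,198.1))}
f=[]
for n in D:
    f.append([c for a,c in blobs(red(hsv(D[n]))) if np.hypot(*(onz(D[n],*c,.101)[:2]-C))<.2][0])
I["now"]=tuple(f)
for k,(a,b) in I.items():
    p,g=tri(ray(D["scene"],*a),ray(D["side"],*b));print(k,p.round(4),"gap",g.round(4),np.degrees(np.arctan2(*(p[:2]-C)[::-1])).round(2))
# expected visible red fraction: area in px relative to full 49mm disc at z
for k,(im,t) in {"start":(("pics/scene0.png","pics/side0.png"),TH0),"now":(("pics/scene5.png","pics/side5.png"),np.radians(55.5))}.items():
    for n,fn in zip(D,im):
        h=cv2.cvtColor(cv2.imread(fn),cv2.COLOR_BGR2HSV)
        a=[a for a,c in blobs(red(h)) if np.hypot(*(onz(D[n],*c,.101)[:2]-C))<.2][0]
        ph=np.linspace(0,2*np.pi,60);q=np.array([proj(D[n],pos(t,.101)+[.0245*np.cos(x),.0245*np.sin(x),0]) for x in ph],np.float32)
        print(k,n,"visible/full",round(a/cv2.contourArea(q),2))
E
```

```text
start [0.6833 0.0167 0.1041] gap 0.0014 -2.36
now [0.6354 0.1164 0.1035] gap 0.0012 55.8
start scene visible/full 0.71
start side visible/full 0.82
now scene visible/full 0.74
now side visible/full 0.84
```

```bash
python3 - <<'E'
import cv2,numpy as np
# loose objects: image change start->now
for n in("scene","side"):
    a=cv2.imread(f"pics/{n}0.png");b=cv2.imread(f"pics/{n}5.png")
    d=(cv2.absdiff(a,b).max(2)>60).astype(np.uint8)
    k,l,s,c=cv2.connectedComponentsWithStats(d);print(n,[tuple(x) for x in s[1:] if x[4]>25])
E
```

```text
scene [(np.int32(225), np.int32(0), np.int32(60), np.int32(56), np.int32(1681)), (np.int32(288), np.int32(0), np.int32(45), np.int32(25), np.int32(483)), (np.int32(405), np.int32(0), np.int32(5), np.int32(24), np.int32(47)), (np.int32(271), np.int32(28), np.int32(34), np.int32(34), np.int32(455)), (np.int32(271), np.int32(33), np.int32(10), np.int32(5), np.int32(31)), (np.int32(219), np.int32(87), np.int32(80), np.int32(74), np.int32(2573)), (np.int32(282), np.int32(104), np.int32(116), np.int32(59), np.int32(1250)), (np.int32(405), np.int32(121), np.int32(4), np.int32(21), np.int32(49)), (np.int32(368), np.int32(137), np.int32(36), np.int32(20), np.int32(95)), (np.int32(265), np.int32(193), np.int32(40), np.int32(29), np.int32(379)), (np.int32(299), np.int32(203), np.int32(11), np.int32(6), np.int32(32)), (np.int32(294), np.int32(205), np.int32(10), np.int32(6), np.int32(40)), (np.int32(253), np.int32(208), np.int32(20), np.int32(10), np.int32(115)), (np.int32(226), np.int32(214), np.int32(30), np.int32(30), np.int32(635)), (np.int32(268), np.int32(219), np.int32(14), np.int32(10), 
[... 365 characters left out ...]
np.int32(94), np.int32(2467)), (np.int32(540), np.int32(179), np.int32(20), np.int32(28), np.int32(473)), (np.int32(201), np.int32(191), np.int32(46), np.int32(59), np.int32(1569)), (np.int32(241), np.int32(201), np.int32(72), np.int32(47), np.int32(1468)), (np.int32(244), np.int32(233), np.int32(9), np.int32(7), np.int32(39)), (np.int32(300), np.int32(233), np.int32(34), np.int32(29), np.int32(494)), (np.int32(556), np.int32(242), np.int32(3), np.int32(25), np.int32(26)), (np.int32(281), np.int32(249), np.int32(19), np.int32(5), np.int32(62)), (np.int32(318), np.int32(259), np.int32(155), np.int32(75), np.int32(4002)), (np.int32(499), np.int32(273), np.int32(7), np.int32(28), np.int32(85))]
```

View pics/side5.png

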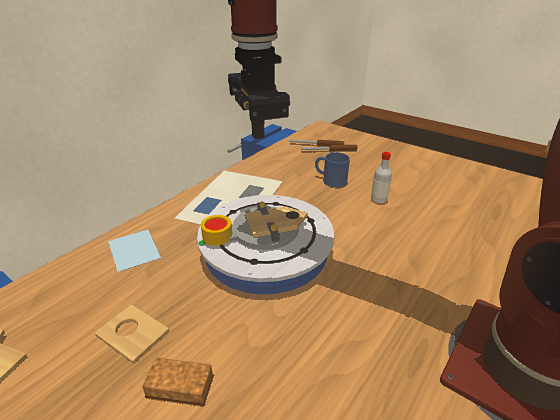

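The button's height matches the start (0.1035 m against 0.1041 m) and so does its visible fraction, so it is fully up. It has turned about 58–60°, and the pictures show no change at the loose things.

```bash
python3 - <<'E'
from station import ctrl
ctrl.finish_job()
E
```

```text
the job is handed in; nothing more can be done
```

I pressed the plunger about 11 mm with the closed fingertips and turned the table anticlockwise to the green-dot hole. I then lifted straight off and handed the job in with the arm clear; the clock stood at about 14.5 s.

**Last checks**
- **Plunger:** it is fully back up. The button measures 0.1035 m high now and 0.1041 m at the start, and the same share of it is visible. If it had caught under the plate it would be about 7 mm lower.
- **Angle:** the plunger stands at about 55.8° from two views, 58.2° on from the start. The hole is at about 56.8°. The locking play is ±2.3° and my measurements are good to about 1°, so this agrees with the pin being in that hole.
- **Loose things:** comparing the before and after pictures showed changes only at the arm, its shadow and the table. The arm hid part of the glue bottle in the last scene picture, but the side picture shows it where it stood.

**Disagreements:** the side view's estimate from the yellow ring, 53.3° at the end, did not match the others. At that position the ring moves almost along the side camera's line of sight, so I did not use it.

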